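# Set the tasting clock to three

## Robot

A 7-joint arm with a two-finger parallel gripper is mounted at the origin on a cart in front of the work surface, level with it; the furniture and walls round the work are solid. World frame = base frame: x ahead of the robot, y to its left, z up, the work surface at z = 0. Lengths are in mm, angles in degrees, forces in N, time in s.
With the tool pointing down it reaches from about 425 to 875 mm from the base axis. Payload 4.7 kg.
Tool frame: the origin (TCP) lies midway between the tips of the shut fingers; the grasp point (between the pads) lies 19 mm behind it (manip.hold_point_z is the distance from the TCP to the grasp point, in mm); z points along the fingers, y is the line along which they close (so a half turn about z gives the same grasp; the last joint's range is limited). The gripper opens to 87 mm and grips with 3 to 60 N. Pads are 19 mm wide; open, the fingers measure 117 mm over their backs; the gripper's body (75 mm by 190 mm) begins 51 mm behind the grasp point.
Start: joints at [69.448, 18.392, -4.016, 83.108, 1.295, 78.541, -3.26], TCP at [236.728, -605.381, 222.587] pointing down, gripper open.
Joint ranges: [-163.93, 163.93], [-17.29, 119.83], [-79.2, 71.16], [3.27, 140.29], [-89.18, 269.18], [5.43, 117.66], [-154.24, 154.24]. Speed limits (degrees/s): [147.25, 147.25, 180, 180, 180, 180, 180].

## Interface

Orientations are given as [roll, pitch, yaw] about the fixed x, y, z axes, in that order (R = Rz(yaw) Ry(pitch) Rx(roll)).
In Python, from station import manip gives the robot as it stands.
- The arm moves only by the tool apply_moves, never from a script. Its argument "increments" is one flat list of numbers, 5 for each row, row after row: the finger opening in cm, from 0 to 8.7, then the shift along the world's x, y, z in cm, then the turn about the world's z in rad. In form: [fingers, dx, dy, dz, turn, fingers, dx, dy, dz, turn, ...]. A call has exactly 8 rows; each row is the pose to reach, as a shift and turn from the pose commanded when the call began; what a row does not reach only later rows make up. A row lasts 1/10 s, in which the tool goes at most 50 mm and 8.59 degrees, less where a joint would pass 70% of its speed; a pose out of reach is approached as far as the arm can. A call with a gripper value outside its range is refused whole. The fingers move at their own pace and stop on an object; "force" is the grip in N (left out, the last holds). Time passes only in rows, so rows that repeat a pose let the fingers close, or fill a call up. It gives the time, the measured TCP pose, the force, the opening and the grip force at its end, in the units of the state.
- manip.get_obs(): the state, without advancing time (a new reading comes with each control period).
- manip.read_camera(name): name is "scene" or "top"; returns a dict with "img" (420x560x3 uint8, red, green, blue), "mtx" (3x3 intrinsics, pixels), "k1" (the pictures are not rectified: a ray, as slopes to the right and down, at radius r is drawn at 1 + k1 r^2 times it, then the intrinsics apply), "position" and "orientation" of the camera in the world. Camera axes: x right, y down, z forward; pixel columns grow to the right and rows downward; lengths in mm; the calibration is good to about 2 mm. A picture is of the moment at which its call begins. There is no depth.
- manip.job_done(): hands the job in; it is judged then, once.
The state is a dict: "time_s": time; "q": joint angles; "joint_velocities": joint speeds; "joint_efforts": joint torques, N m; "tcp_pos": TCP position; "ee_rot": TCP orientation; "force": force on the tool from outside, world axes, zero at the start; "wrist_torque": the same for the moment, N m; "opening": opening from 0.0 (shut) to 1.0 (fully open); "grasp_force": force on a finger pad.
Only numpy, scipy, OpenCV 4.12 (cv2) and the standard library are available. Lean on these libraries where they do the work, as an engineer would, in place of code of your own. Each camera call takes 0.05 s, during which the arm holds its last target. There are 200 camera calls.

## Task

The next chocolate tasting is at three: set the hands of the wooden clock that lies on the table to three o'clock, the long hand pointing at twelve (the double bar) and the short hand at three. Gently push each hand round by its little upright peg, with the fingertips and either way round; pick nothing up, leave the clock where it lies and leave the things beside it alone.

Things in the scene. Friction and masses are not known exactly. Their poses are not given: they have to be found in the camera images.
- clock: Tasting clock: flat round light-wood dial, face up, 240 mm across, 18 mm thick, about 1.8 kg, loose on a rubber foot. Origin: centre of its underside. x axis: to twelve o'clock (two bars side by side; 3, 6, 9 have one broad 20 mm bar, other hours a thin 10 mm one), on the side away from the robot give or take 20 degrees. y axis: to nine, so three is at -y. Hours run clockwise seen from above.
- long_hand_peg (a point): Centre of the top of the long hand's peg: upright dark steel pin with a free-turning sleeve, 12 mm in diameter, 90 mm from the clock's centre, its top 78 mm above the table. It stands on the hand, a flat bar 98 mm long, 9 mm wide, 21.5 to 25.5 mm above the table.
- short_hand_peg (a point): Centre of the top of the short hand's peg: upright dark steel pin with a free-turning sleeve, 12 mm in diameter, 42 mm from the clock's centre, its top 78 mm above the table. It stands on the hand, a flat bar 54 mm long, 9 mm wide, 30 to 34 mm above the table, which passes over the long bar and inside the long hand's peg. A brass cap at the centre reaches 38.5 mm.
- long_hand (a joint): Angle of the long hand about the clock's centre in rad, clockwise from above, 0 at twelve o'clock, pi/2 at three; whole turns (2 pi) more or less are the same place. It turns without stops, with light friction (0.06 N m), and stays where it is left.
- short_hand (a joint): Angle of the short hand, measured in the same way. It turns on its own, with the same light friction, without stops, and stays where it is left.
- tin: Bystander: round cocoa tin with a pale lid, 64 mm across and 64 mm high, standing beside the clock. Origin: centre of its underside.
- ribbon: Bystander: spool of ribbon, 53 mm across, 22 mm high, lying flat beside the clock. Origin: centre of its underside.
- pack: Bystander: flat box of sweets, 46 x 96 x 22 mm, lying to the right of the clock. Origin: centre of its underside.

How it is judged:
By the outcome, as a careful person would: the job done as asked, in the order asked, and still so for the second after the job is handed in, with the robot touching nothing.
It also fails if it takes over 61 s, if anything falls off the work surface, if the arm or the gripper's body presses on something with over 40 N, if the wrist force passes 120 N, or if a joint passes its speed limit or range.

## Working session

There is one attempt and no reset: what is moved stays moved. The work goes in short steps, Python scripts to look and compute and a tool call to move; the robot and the scene stay as the last step left them, time stands still between calls to the robot, and variables do not carry over. Pictures are saved under pics/ and viewed, at most 10 in all, crops included, and the job is handed in when it is done.

Besides the shell and the picture viewer there is one more tool, called after "Call:" as name(argument=value, ...) on one line, values as JSON. apply_moves: Moves the arm, as the interface text tells. Its arguments: {"type":"object","properties":{"increments":{"type":"array"},"force":{"type":"number"}},"required":["increments"]}

```bash
mkdir -p pics
cat > h.py <<'E'
import numpy as np, cv2
from station import manip
from scipy.spatial.transform import Rotation as R
def rot(o):
    o=np.array(o,float)
    return o if o.shape==(3,3) else R.from_euler('xyz',o,degrees=True).as_matrix()
def cast(c,px,z):
    px=np.array(px,float).reshape(-1,1,2)
    n=cv2.undistortPoints(px,np.array(c['mtx'],float),np.array([c['k1'],0,0,0],float)).reshape(-1,2)
    d=np.c_[n,np.ones(len(n))]@rot(c['orientation']).T
    p=np.array(c['position'],float)
    return p+d*((z-p[2])/d[:,2])[:,None]
def proj(c,P):
    M=rot(c['orientation']).T
    return cv2.projectPoints(np.array(P,float).reshape(-1,1,3),cv2.Rodrigues(M)[0],-M@np.array(c['position'],float),np.array(c['mtx'],float),np.array([c['k1'],0,0,0],float))[0].reshape(-1,2)
def shot(n,f):
    c=manip.read_camera(n); cv2.imwrite('pics/'+f,c['img'][:,:,::-1]); return c
E
python3 - <<'E'
from h import *
for n in('top','scene'):
    c=shot(n,n+'0.png'); print(n,c['position'],c['orientation'],c['mtx'],c['k1'])
E
```

```text
top [ 444.27843089  -18.48035762 1082.90616482] [-172.06137007   -0.92513899  -89.92849266] [[439.28964157   0.         275.2428116 ]
 [  0.         439.28964157 209.82622559]
 [  0.           0.           1.        ]] 0.021503433195061983
scene [ -51.10264589 1018.74502912  905.99979075] [-124.01570477   -1.08858026 -147.56227503] [[524.47987693   0.         276.12060009]
 [  0.         524.47987693 205.75911468]
 [  0.           0.           1.        ]] -0.0482770363597406
```

View pics/top0.png

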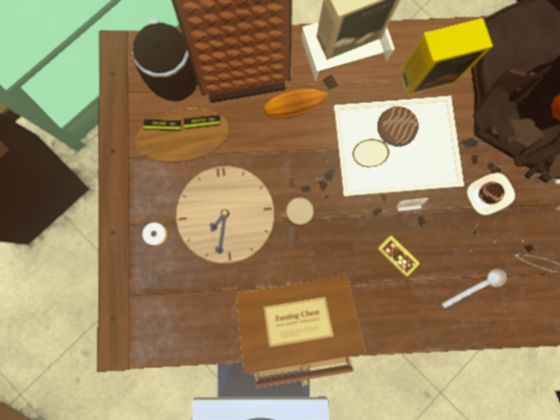

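View pics/scene0.png

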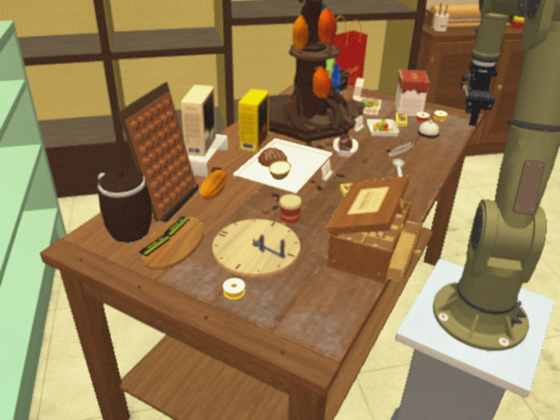

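The top view shows the clock centred near (225,214), with the double bar near (221,172). The long hand's peg is near (221,250), about six o'clock, and the short one's near (212,228), about seven. The tin is at (300,210), the ribbon at (153,233), the pack at (399,256) and an open chest in front at about (300,320).

Run:
```python
from h import *
c=manip.read_camera('top'); im=c['img']
hsv=cv2.cvtColor(im,cv2.COLOR_RGB2HSV)
g=im.astype(int)
m=((g[:,:,0]>140)&(g[:,:,1]>105)&(g[:,:,2]>60)).astype(np.uint8)
m[:, :165]=0; m[:,284:]=0; m[:155]=0; m[270:]=0
m=cv2.morphologyEx(m,cv2.MORPH_OPEN,np.ones((3,3)))
ct=max(cv2.findContours(m,0,1)[0],key=cv2.contourArea)
h=cv2.convexHull(ct).reshape(-1,2)
P=cast(c,h,18)[:,:2]
A=np.c_[2*P,np.ones(len(P))]; s=np.linalg.lstsq(A,(P**2).sum(1),rcond=None)[0]
C=s[:2]; print('centre',C,'r',np.sqrt(s[2]+C@C))
# rectified view of the dial, 2px/mm, x up, y left
def rect(z,S=1.6,W=500,H=500,half=None):
    v,u=np.mgrid[0:H,0:W]; X=C[0]+(H/2-v)/S; Y=C[1]+(W/2-u)/S
    q=proj(c,np.c_[X.ravel(),Y.ravel(),np.full(X.size,z)]).astype(np.float32)
    return cv2.remap(im,q[:,0].reshape(H,W),q[:,1].reshape(H,W),cv2.INTER_CUBIC)
cv2.imwrite('pics/r18.png',rect(18)[:,:,::-1])
cr=cv2.resize(im[150:280,140:330],None,fx=4,fy=4,interpolation=cv2.INTER_CUBIC)
cv2.imwrite('pics/crop.png',cr[:,:,::-1])
# bars: darkness profile vs angle in ring 
gray=cv2.cvtColor(im,cv2.COLOR_RGB2GRAY).astype(np.float32)
th=np.radians(np.arange(0,360,1)); prof=0
for r in np.arange(90,114,2):
    q=proj(c,np.c_[C[0]+r*np.cos(th),C[1]-r*np.sin(th),np.full(360,18)]).astype(np.float32)
    prof=prof+cv2.remap(gray,q[None,:,0],q[None,:,1],1)[0]
prof/=12; b=np.median(prof)
print([(i,int(b-prof[i])) for i in range(360) if prof[i]<b-6])
o=manip.get_obs();print(o['tcp_pos'],o['ee_rot'],o['opening'])
```

```text
centre [583.83365425  87.69224875] r 121.1286836929696
[(0, 7), (23, 10), (24, 7), (52, 6), (53, 8), (81, 18), (82, 37), (83, 47), (84, 42), (85, 25), (86, 10), (141, 6), (142, 11), (143, 15), (144, 12), (145, 6), (170, 7), (171, 23), (172, 42), (173, 53), (174, 44), (175, 25), (176, 9), (182, 9), (183, 15), (184, 23), (185, 30), (186, 35), (187, 36), (188, 35), (189, 32), (190, 29), (191, 26), (192, 23), (193, 18), (194, 14), (195, 10), (196, 6), (201, 6), (202, 12), (203, 15), (204, 13), (205, 8), (261, 16), (262, 34), (263, 43), (264, 32), (265, 11), (293, 6), (304, 7), (305, 8), (306, 8), (307, 8), (308, 8), (309, 8), (310, 8), (311, 7), (312, 7), (313, 6), (314, 6), (321, 6), (322, 10), (323, 13), (324, 10), (346, 6), (347, 19), (348, 37), (349, 50), (350, 45), (351, 28), (352, 11), (354, 8), (355, 23), (356, 40), (357, 48), (358, 40), (359, 21)]
[ 236.57338372 -604.98503967  221.73661946] [-1.79918946e+02  3.50802321e-03  2.13605569e+01] 1.0006338180123733
```

View pics/r18.png

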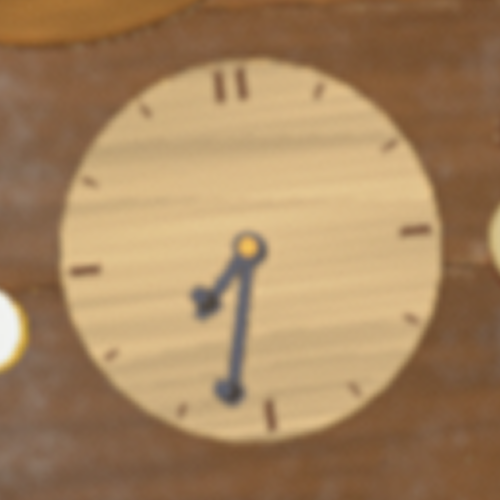

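View pics/crop.png

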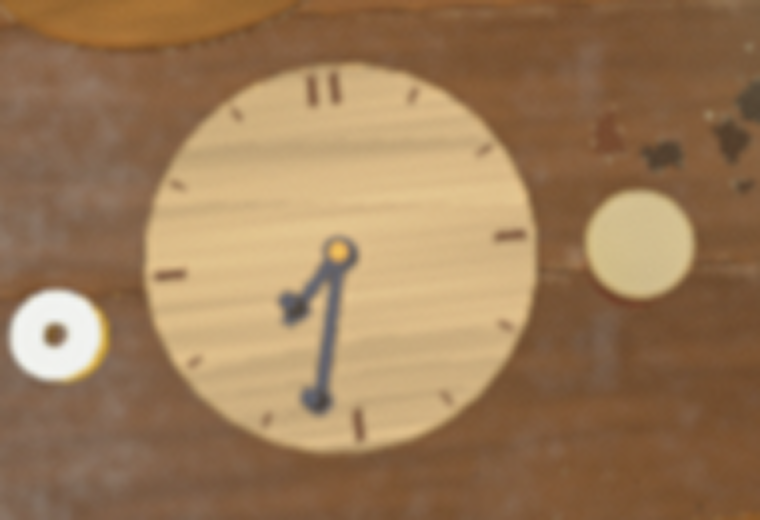

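The rectified view shows the dial centre at (247,247) and 12 at (230,87). The long hand points to (230,395) and the short to (203,305). The calibrated profile puts twelve 6.9° to the left of world +x. The measured dial radius of 121 mm agrees with 120 mm. I'll start the approach and refine the pegs from both saved views.

Call:
apply_moves(increments=[4,3,3.88,0,0.15,4,6,7.75,0,0.3,4,9,11.6,0,0.45,4,12,15.5,0,0.6,4,15,19.4,0,0.75,4,18,23.3,0,0.9,4,21,27.1,0,1.05,4,24,31,0,1.2])

```text
time_s: 0.95
tcp_pos: [477.4, -293.8, 222.5]
ee_rot: [-180.0, 0.0, 90.4]
force: [0.2, -0.3, -0.7]
opening: 0.473
grasp_force: 0.0
```

Run:
```python
from h import *
C=np.array([583.8,87.7])
for n in('top','scene'):
    c=manip.read_camera(n); im=cv2.imread(f'pics/{n}0.png')[:,:,::-1]
    for nm,r,a in(('long',90,186.3),('short',42,215.8)):
        t=np.radians(a); p=[C[0]+r*np.cos(t),C[1]-r*np.sin(t)]
        print(n,nm,np.round(p,1),'base',proj(c,[*p,26]).round(1),'top',proj(c,[*p,78]).round(1))
    x,y=proj(c,[*C,40])[0].astype(int)
    cr=im[y-25:y+50,x-50:x+50]; cv2.imwrite(f'pics/z_{n}.png',cv2.resize(cr,None,fx=4,fy=4,interpolation=cv2.INTER_NEAREST)[:,:,::-1]); print('crop origin',x-50,y-25)
    if n=='top':
        for z in (60,110,150): print(z,cast(c,[[236,292],[348,278],[362,345]],z)[:,:2].round())
    else: print('lid top px',cast(c,[[408,180]],0))
a=cv2.imread('pics/z_top.png');b=cv2.imread('pics/z_scene.png'); cv2.imwrite('pics/z.png',np.hstack([a,b]))
```

```text
top long [494.3  97.6] base [[219.6 249.9]] top [[217.1 248.8]]
top short [549.7 112.3] base [[214.  226.9]] top [[211.2 224.6]]
crop origin 173 187
60 [[ 397.   55.]
 [ 429. -203.]
 [ 280. -231.]]
110 [[ 399.   51.]
 [ 430. -194.]
 [ 288. -221.]]
150 [[ 401.   48.]
 [ 430. -187.]
 [ 294. -212.]]
scene long [494.3  97.6] base [[282.6 255.6]] top [[283.1 240. ]]
scene short [549.7 112.3] base [[262.  251.2]] top [[262.1 235.6]]
crop origin 206 212
lid top px [[ 369.030844   -504.00009817    0.        ]]
```

View pics/z.png

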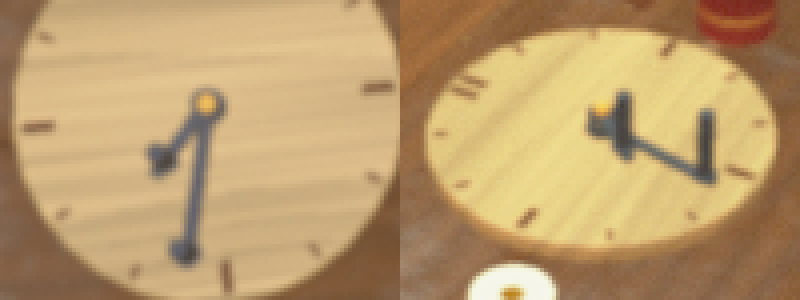

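The crops show the peg tops at top-view (218,249) for the long hand and (212,225) for the short, and at scene-view (282,239) and (262,236). Both agree with the predicted pegs at long (494,98) and short (550,112) within about 1 px, so I'll go above the long peg.

Call:
apply_moves(increments=[3.5,0.2,4.9,0,0.15,3.5,0.45,9.8,0,0.3,3.5,0.7,14.7,0,0.45,3.5,0.9,19.6,0,0.6,3.5,1.1,24.5,0,0.75,3.5,1.35,29.4,0,0.9,3.5,1.55,34.3,0,1.05,3.5,1.76,39.2,0,1.2])

```text
time_s: 1.85
tcp_pos: [494.0, 98.1, 222.7]
ee_rot: [-180.0, 0.0, 159.2]
force: [1.1, 0.9, 0.4]
opening: 0.401
grasp_force: 0.0
```

Call:
apply_moves(increments=[3.5,0,0.1,-2,0.13,3.5,0,0.1,-6,0.26,3.5,0,0.1,-9,0.26,3.5,0,0.1,-12,0.26,3.5,0,0.1,-12.5,0.26,3.5,0,0.1,-12.5,0.26,3.5,0,0.1,-12.5,0.26,3.5,0,0.1,-12.5,0.26])

```text
time_s: 2.65
tcp_pos: [495.7, 97.7, 99.3]
ee_rot: [180.0, 0.2, 173.7]
force: [0.4, 0.5, 0.3]
opening: 0.406
grasp_force: 0.0
```

Run:
```python
from h import *
c=manip.read_camera('top');s=manip.read_camera('scene')
a=c['img'][170:290,150:300];b=s['img'][180:300,200:350]
cv2.imwrite('pics/a1.png',cv2.resize(np.hstack([a,b]),None,fx=2.6,fy=2.6)[:,:,::-1])
```

```text
(no output)
```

View pics/a1.png

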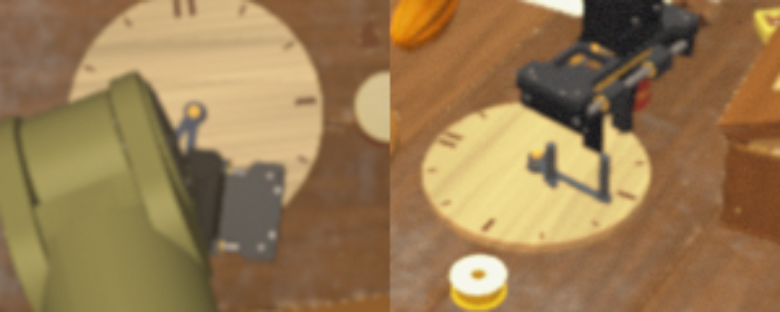

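The scene crop shows the fingers just above the long peg, with the peg top at (605,158) between them. I'll descend and narrow the cage.

Call:
apply_moves(increments=[3.5,0,0,-1.5,0,3.5,0,0,-3,0,3.5,0,0,-4.6,0,3.5,0,0,-4.6,0,1.6,0,0,-4.6,0,1.6,0,0,-4.6,0,1.6,0,0,-4.6,0,1.6,0,0,-4.6,0], force=3)

```text
time_s: 3.55
tcp_pos: [494.8, 97.7, 52.1]
ee_rot: [180.0, 0.1, 173.8]
force: [-0.5, 0.9, -0.8]
opening: 0.202
grasp_force: 0.0
```

Run:
```python
from h import *
o=manip.get_obs(); print(o['tcp_pos'],o['opening']*87,o['force'],o['grasp_force'])
# long arc: phi 173.7 -> 6.9 ; step per row 5 deg =.0873rad
C=np.array([583.8,87.7])
f=lambda a:C+90*np.array([np.cos(np.radians(a)),np.sin(np.radians(a))])
a0=173.7
while a0>7:
    base=f(a0)
    rows=[]
    for k in range(1,9):
        a=max(a0-6*k,6.9); d=(f(a)-base)/10; rows.append((round(d[0],2),round(d[1],2),round(np.radians(a-a0),3)))
    print(a0,rows); a0=max(a0-48,6.9)
```

```text
[494.79621115  97.67158733  52.1081453 ] 17.591922261102322 [-0.52179675  0.92899867 -0.77980381] 0.0
173.7 [(np.float64(0.15), np.float64(0.93), np.float64(-0.105)), (np.float64(0.4), np.float64(1.84), np.float64(-0.209)), (np.float64(0.74), np.float64(2.72), np.float64(-0.314)), (np.float64(1.18), np.float64(3.55), np.float64(-0.419)), (np.float64(1.69), np.float64(4.34), np.float64(-0.524)), (np.float64(2.29), np.float64(5.07), np.float64(-0.628)), (np.float64(2.96), np.float64(5.73), np.float64(-0.733)), (np.float64(3.69), np.float64(6.32), np.float64(-0.838))]
125.69999999999999 [(np.float64(0.79), np.float64(0.51), np.float64(-0.105)), (np.float64(1.63), np.float64(0.93), np.float64(-0.209)), (np.float64(2.52), np.float64(1.27), np.float64(-0.314)), (np.float64(3.43), np.float64(1.5), np.float64(-0.419)), (np.float64(4.36), np.float64(1.65), np.float64(-0.524)), (np.float64(5.3), np.float64(1.69), np.float64(-0.628)), (np.float64(6.24), np.float64(1.64), np.float64(-0.733)), (np.float64(7.17), np.float64(1.48), np.float64(-0.838))]
77.69999999999999 [(np.float64(0.91), np.float
[... 232 characters left out ...]
loat64(-2.14), np.float64(-0.524)), (np.float64(4.8), np.float64(-2.81), np.float64(-0.628)), (np.float64(5.39), np.float64(-3.54), np.float64(-0.733)), (np.float64(5.9), np.float64(-4.33), np.float64(-0.838))]
29.69999999999999 [(np.float64(0.42), np.float64(-0.84), np.float64(-0.105)), (np.float64(0.76), np.float64(-1.72), np.float64(-0.209)), (np.float64(1.0), np.float64(-2.63), np.float64(-0.314)), (np.float64(1.12), np.float64(-3.38), np.float64(-0.398)), (np.float64(1.12), np.float64(-3.38), np.float64(-0.398)), (np.float64(1.12), np.float64(-3.38), np.float64(-0.398)), (np.float64(1.12), np.float64(-3.38), np.float64(-0.398)), (np.float64(1.12), np.float64(-3.38), np.float64(-0.398))]
```

Call:
apply_moves(increments=[1.6,0.15,0.93,0,-0.105,1.6,0.4,1.84,0,-0.209,1.6,0.74,2.72,0,-0.314,1.6,1.18,3.55,0,-0.419,1.6,1.69,4.34,0,-0.524,1.6,2.29,5.07,0,-0.628,1.6,2.96,5.73,0,-0.733,1.6,3.69,6.32,0,-0.838])

```text
time_s: 4.35
tcp_pos: [531.3, 160.9, 51.8]
ee_rot: [-180.0, 0.0, 125.5]
force: [-0.8, -0.8, -0.1]
opening: 0.18
grasp_force: 0.5
```

Run:
```python
from h import *
c=manip.read_camera('top');s=manip.read_camera('scene')
a=c['img'][170:290,150:300];b=s['img'][180:300,200:350]
cv2.imwrite('pics/a2.png',cv2.resize(np.hstack([a,b]),None,fx=2.6,fy=2.6)[:,:,::-1])
```

```text
(no output)
```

View pics/a2.png

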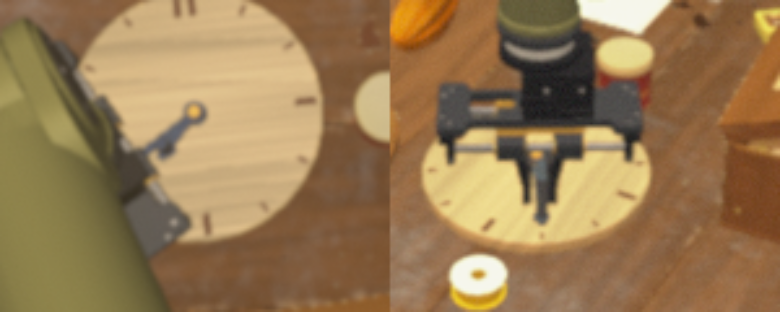

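The cage works: the long peg sits between the fingers, and the long hand has turned from six toward eight. I'll continue round.

Call:
apply_moves(increments=[1.6,0.79,0.51,0,-0.105,1.6,1.63,0.93,0,-0.209,1.6,2.52,1.27,0,-0.314,1.6,3.43,1.5,0,-0.419,1.6,4.36,1.65,0,-0.524,1.6,5.3,1.69,0,-0.628,1.6,6.24,1.64,0,-0.733,1.6,7.17,1.48,0,-0.838])

```text
time_s: 5.25
tcp_pos: [602.5, 175.6, 51.6]
ee_rot: [-179.9, 0.0, 77.7]
force: [-0.5, 0.3, -0.2]
opening: 0.185
grasp_force: 0.5
```

Call:
apply_moves(increments=[1.6,0.91,-0.25,0,-0.105,1.6,1.79,-0.59,0,-0.209,1.6,2.62,-1.02,0,-0.314,1.6,3.41,-1.54,0,-0.419,1.6,4.14,-2.14,0,-0.524,1.6,4.8,-2.81,0,-0.628,1.6,5.39,-3.54,0,-0.733,1.6,5.9,-4.33,0,-0.838])

```text
time_s: 6.05
tcp_pos: [661.7, 132.4, 51.6]
ee_rot: [-179.9, 0.0, 29.7]
force: [-1.1, 0.4, -0.6]
opening: 0.186
grasp_force: 0.4
```

Call:
apply_moves(increments=[1.6,0.42,-0.84,0,-0.105,1.6,0.76,-1.72,0,-0.209,1.6,1.0,-2.63,0,-0.314,1.6,1.12,-3.38,0,-0.398,1.6,1.12,-3.38,0,-0.398,1.3,1.12,-3.38,0,-0.398,1.3,1.12,-3.38,0,-0.398,1.3,1.12,-3.38,0,-0.398])

```text
time_s: 6.85
tcp_pos: [673.0, 98.9, 51.7]
ee_rot: [-180.0, 0.0, 7.0]
force: [-0.6, -0.4, -0.2]
opening: 0.15
grasp_force: 0.2
```

Call:
apply_moves(increments=[1.3,0,0,0,0,1.2,0,0,0,0,1.2,0,0,0,0,1.2,0,0,0,0,1.2,0,0,0,0,3,0,0,0,0,3,0,0,0,0,3,0,0,0,0])

```text
time_s: 7.65
tcp_pos: [673.0, 98.8, 51.5]
ee_rot: [-180.0, 0.0, 6.9]
force: [-0.5, 1.0, -0.7]
opening: 0.306
grasp_force: 0.0
```

Long hand set, so I'll lift and go over the short peg.

Call:
apply_moves(increments=[3.5,0,0,2.5,0,3.5,0,0,5.5,0,3.5,-2,0.3,7,-0.12,3.5,-4.5,0.6,7,-0.26,3.5,-7,0.9,7,-0.4,3.5,-9.5,1.2,7,-0.54,3.5,-12,1.38,7,-0.67,3.5,-12.35,1.38,7,-0.745])

```text
time_s: 8.45
tcp_pos: [546.8, 113.2, 121.6]
ee_rot: [179.9, 0.1, -35.9]
force: [-0.0, -0.8, 0.4]
opening: 0.4
grasp_force: 0.0
```

Run:
```python
from h import *
c=manip.read_camera('top');s=manip.read_camera('scene')
C=np.array([583.8,87.7])
for z in(26,78): print(z,[proj(k,[673.2,98.5,z]).round(1)[0] for k in(c,s)],[proj(k,[549.7,112.3,z]).round(1)[0] for k in(c,s)])
a=c['img'][160:280,150:300];b=s['img'][180:300,200:350]
cv2.imwrite('pics/a3.png',cv2.resize(np.hstack([a,b]),None,fx=2.6,fy=2.6)[:,:,::-1])
f=lambda a:C+42*np.array([np.cos(np.radians(a)),np.sin(np.radians(a))])
a0=144.2
while a0<276.5:
    rows=[]
    for k in range(1,9):
        a=min(a0+7*k,276.9); d=(f(a)-f(a0))/10; rows.append([float(v) for v in (d[0].round(2),d[1].round(2),np.radians(a-a0).round(3))])
    print(a0,rows); a0=min(a0+56,276.9)
```

```text
26 [array([220.6, 176.7]), array([227.8, 233. ])] [array([214. , 226.9]), array([262. , 251.2])]
78 [array([218.2, 171.9]), array([227.1, 217.7])] [array([211.2, 224.6]), array([262.1, 235.6])]
144.2 [[-0.27, -0.43, 0.122], [-0.49, -0.9, 0.244], [-0.65, -1.38, 0.367], [-0.75, -1.89, 0.489], [-0.79, -2.4, 0.611], [-0.77, -2.91, 0.733], [-0.68, -3.42, 0.855], [-0.54, -3.91, 0.977]]
200.2 [[0.21, -0.47, 0.122], [0.47, -0.91, 0.244], [0.78, -1.32, 0.367], [1.14, -1.68, 0.489], [1.54, -2.0, 0.611], [1.98, -2.26, 0.733], [2.45, -2.48, 0.855], [2.94, -2.63, 0.977]]
256.2 [[0.5, -0.09, 0.122], [1.02, -0.12, 0.244], [1.51, -0.09, 0.361], [1.51, -0.09, 0.361], [1.51, -0.09, 0.361], [1.51, -0.09, 0.361], [1.51, -0.09, 0.361], [1.51, -0.09, 0.361]]
```

View pics/a3.png

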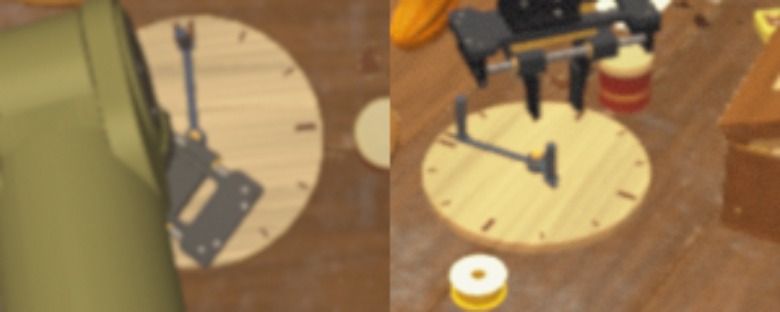

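The view shows the long hand at twelve, with its peg at (185,35) on the double bar. The short hand is unmoved, its peg at (552,150) in the scene crop. I'll descend onto it, narrow the cage and push it round by six.

Call:
apply_moves(increments=[3.5,0,0,-2,0,3.5,0,0,-4,0,3.5,0,0,-6,0,3.5,0,0,-7.1,0,3.5,0,0,-7.1,0,1.6,0,0,-7.1,0,1.6,0,0,-7.1,0,1.6,0,0,-7.1,0])

```text
time_s: 9.35
tcp_pos: [550.5, 112.5, 51.7]
ee_rot: [-179.9, -0.1, -35.8]
force: [-0.1, -0.1, 0.9]
opening: 0.23
grasp_force: 0.0
```

Call:
apply_moves(increments=[1.6,-0.27,-0.43,0,0.122,1.6,-0.49,-0.9,0,0.244,1.6,-0.65,-1.38,0,0.367,1.6,-0.75,-1.89,0,0.489,1.6,-0.79,-2.4,0,0.611,1.6,-0.77,-2.91,0,0.733,1.6,-0.68,-3.42,0,0.855,1.6,-0.54,-3.91,0,0.977])

```text
time_s: 10.15
tcp_pos: [544.7, 74.2, 51.6]
ee_rot: [-180.0, -0.1, 20.6]
force: [0.2, 2.1, 1.0]
opening: 0.184
grasp_force: 1.0
```

Call:
apply_moves(increments=[1.6,0.21,-0.47,0,0.122,1.6,0.47,-0.91,0,0.244,1.6,0.78,-1.32,0,0.367,1.6,1.14,-1.68,0,0.489,1.6,1.54,-2.0,0,0.611,1.6,1.98,-2.26,0,0.733,1.6,2.45,-2.48,0,0.855,1.6,2.94,-2.63,0,0.977])

```text
time_s: 10.95
tcp_pos: [573.6, 47.0, 51.4]
ee_rot: [-180.0, 0.0, 76.5]
force: [-1.5, 0.3, 2.4]
opening: 0.181
grasp_force: 1.0
```

Call:
apply_moves(increments=[1.6,0.5,-0.09,0,0.122,1.6,1.02,-0.12,0,0.244,1.6,1.51,-0.09,0,0.361,1.6,1.51,-0.09,0,0.361,1.2,1.51,-0.09,0,0.361,1.2,1.51,-0.09,0,0.361,1.2,1.51,-0.09,0,0.361,1.2,1.51,-0.09,0,0.361])

```text
time_s: 11.75
tcp_pos: [588.6, 46.0, 50.7]
ee_rot: [-180.0, 0.0, 96.8]
force: [-1.7, 0.7, 1.6]
opening: 0.139
grasp_force: 0.7
```

Call:
apply_moves(increments=[1.2,0,0,0,0,1.2,0,0,0,0,3,0,0,0,0,3,0,0,0,0,3,0,0,0,0,3,0,0,2.5,0,3,0,0,6,0,3,0,0,10,0])

```text
time_s: 12.55
tcp_pos: [587.9, 45.9, 150.6]
ee_rot: [-179.9, -0.0, 96.9]
force: [1.1, 0.3, 0.2]
opening: 0.344
grasp_force: 0.0
```

Call:
apply_moves(increments=[4,0,-2,3,0,4,0,-6,6,0,4,0,-10,8,0,4,0,-14.5,8,0,4,0,-19,8,0,4,0,-23.5,8,0,4,0,-28,8,0,4,0,-32,8,0])

```text
time_s: 13.35
tcp_pos: [588.3, -276.8, 230.6]
ee_rot: [180.0, 0.1, 96.8]
force: [0.4, 0.1, -0.3]
opening: 0.459
grasp_force: 0.0
```

Run:
```python
from h import *
c=manip.read_camera('top');s=manip.read_camera('scene'); im=c['img']
C=np.array([583.8,87.7])
def pr(z,r0,r1):
    g=cv2.cvtColor(im,cv2.COLOR_RGB2GRAY).astype(np.float32); th=np.radians(np.arange(0,360,.5)); p=0; R_=np.arange(r0,r1,2)
    for r in R_:
        q=proj(c,np.c_[C[0]+r*np.cos(th),C[1]-r*np.sin(th),np.full(720,z)]).astype(np.float32)
        p=p+cv2.remap(g,q[None,:,0],q[None,:,1],1)[0]
    return p/len(R_)
def blobs(z,r0,r1,T):
    p=pr(z,r0,r1); w=np.clip(np.median(p)-p-T,0,None); w=np.roll(w,120); out=[]
    idx=np.flatnonzero(w)
    for g in np.split(idx,np.flatnonzero(np.diff(idx)>1)+1): out.append((round((w[g]*g).sum()/w[g].sum()/2-60,1),int(w[g].max())))
    return out
print('bars',blobs(18,100,114,10)); print('long bar',blobs(23.5,52,78,15)); print('short bar',blobs(32,16,34,15))
a=im[160:280,150:300];b=s['img'][180:300,200:350]
cv2.imwrite('pics/a4.png',cv2.resize(np.hstack([a,b]),None,fx=2.6,fy=2.6)[:,:,::-1])
```

```text
bars [(np.float64(-54.8), 2), (np.float64(-36.9), 14), (np.float64(-7.0), 70), (np.float64(23.2), 13), (np.float64(52.8), 11), (np.float64(83.1), 55), (np.float64(113.3), 7), (np.float64(143.1), 15), (np.float64(173.1), 56), (np.float64(203.1), 17), (np.float64(233.0), 6), (np.float64(263.0), 51), (np.float64(293.1), 8)]
long bar [(np.float64(-6.2), 70)]
short bar [(np.float64(-4.3), 71), (np.float64(87.2), 73)]
```

View pics/a4.png

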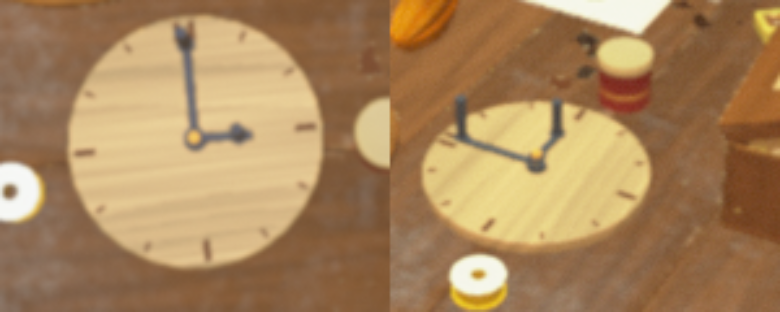

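The hands read three o'clock, with the long peg at (185,38) by the double bar and the short peg at about (240,132). The ring profile hints that the short hand may be a few degrees past three. I'll check against the brass cap's true centre, using the peg shafts.

Run:
```python
from h import *
C=np.array([583.8,87.7])
def cen(w): 
    v,u=np.mgrid[0:w.shape[0],0:w.shape[1]]; return np.array([(w*u).sum(),(w*v).sum()])/w.sum()
def win(im,p,h): 
    x,y=np.round(p).astype(int); return im[y-h:y+h+1,x-h:x+h+1].astype(float),np.array([x-h,y-h])
for n in('top','scene'):
    ims=[manip.read_camera(n) for _ in range(4)]; c=ims[0]; im=np.mean([i['img'] for i in ims],0)
    w,o=win(im,proj(c,[*C,38])[0],6)
    b=np.clip(w[:,:,0]-w[:,:,2]-100,0,None); 
    cap=cast(c,[o+cen(b)],38)[0]; print(n,'cap',o+cen(b),cap.round(1))
    if n=='scene':
        print('cam dir',rot(c['orientation'])[:,0].round(3))
        for nm,p in(('long',[673.2,98.5]),('short',[588.9,46.0])):
            e=[]
            for z in(48,54,60,66,72):
                x,y=proj(c,[*p,z])[0]; yy=int(round(y)); x0=int(x)-7
                row=im[yy,x0:x0+15].sum(1); bg=np.interp(np.arange(15),[0,14],[row[:3].mean(),row[-3:].mean()])
                d=np.clip(bg-row-60,0,None); e.append((d*np.arange(15)).sum()/d.sum()+x0-x)
            print(nm,'column error px',np.round(e,2),'mm/px',round(1/np.linalg.norm(proj(c,[p[0]+1,p[1],60])-proj(c,[*p,60])),2),'dcol/dx,dy',(proj(c,[p[0]+1,p[1],60])-proj(c,[*p,60])).round(3)[0],(proj(c,[p[0],p[1]+1,60])-proj(c,[*p,60])).round(3)[0])
        print('cap col err',(o+cen(b)-proj(c,[*C,38.5])[0]).round(2))
    else:
        g=im.sum(2)
        for nm,p in(('long',[673.2,98.5]),('short',[588.9,46.0])):
            q=proj(c,[*p,56])[0]; w,o=win(im,q,6); s=w.sum(2); d=np.clip(330-s,0,None)
            print(nm,'pred mid',q.round(1),'dark cen',(o+cen(d)).round(1)); print(s.astype(int))
```

```text
top cap [224.21885914 212.38358556] [583.4  87.   38. ]
long pred mid [219.3 174. ] dark cen [220.8 175.6]
[[459 468 470 451 429 439 478 504 485 427 386 426 499]
 [512 511 494 438 376 389 451 486 463 388 340 407 500]
 [533 532 514 445 350 341 392 425 416 368 327 400 506]
 [541 543 530 466 359 317 339 360 371 355 327 394 498]
 [545 548 537 480 374 318 318 322 327 321 311 381 487]
 [547 548 540 482 377 313 305 296 277 270 287 367 471]
 [545 548 537 480 368 289 270 258 232 232 274 362 467]
 [542 542 534 484 382 278 234 221 208 215 271 374 475]
 [540 543 539 507 426 314 230 202 199 211 271 378 482]
 [544 547 549 534 477 373 267 211 202 220 279 381 484]
 [548 548 550 546 507 423 324 249 231 250 308 402 490]
 [544 545 547 545 530 479 399 319 280 294 363 456 524]
 [544 545 547 550 549 528 471 380 313 320 404 499 551]]
short pred mid [240.9 209.1] dark cen [241.5 211.7]
[[575 577 578 577 578 578 578 578 578 577 577 575 575]
 [587 586 587 586 585 585 581 580 581 579 578 578 577]
 [586 586 587 586 585 581 577 579 581 580 578 578 575]
 [584 585 583 577 563 544 538 559 576 577 576 573 570]
 [579 579 572 542 491 450 449 497 545 564 566 566 563]
 [575 572 550 482 403 355 360 409 473 521 544 552 556]
 [556 547 511 435 354 320 321 338 377 439 487 515 545]
 [483 472 442 381 328 311 306 296 298 346 403 450 511]
 [390 382 364 330 299 286 282 262 255 286 337 391 474]
 [340 339 333 316 288 261 244 236 249 287 332 384 465]
 [375 390 389 373 331 280 251 251 290 346 394 436 493]
 [466 494 498 476 428 371 334 340 386 445 490 516 536]
 [541 560 561 548 518 481 449 450 487 525 546 553 554]]
scene cap [255.80628272 238.51367074] [585.5  88.8  38. ]
cam dir [-0.844 -0.536  0.019]
long column error px [-0.64 -0.84 -0.27 -0.5   0.18] mm/px 3.16 dcol/dx,dy [-0.293 -0.12 ] [-0.219  0.178]
short column error px [0.28 0.25 0.23 0.22 0.17] mm/px 3.06 dcol/dx,dy [-0.304 -0.12 ] [-0.202  0.178]
cap col err [-0.75  0.13]
```

Both views agree: relative to the cap, the short hand is about 3.5° past three, which is a robot-to-camera offset of about 2.6 mm in x. The long hand is within 1°. I'll nudge the short peg back by 2.6 mm in x.

Call:
apply_moves(increments=[3,0,4.5,0,0,3,0.1,9,0,0,3,0.1,13.5,0,0,3,0.1,18,0,0,3,0.1,22.5,-2,0,3,0.1,27,-5,0,3,0.1,31,-8,0,3,0.1,32,-8,0])

```text
time_s: 14.65
tcp_pos: [586.1, 52.7, 147.0]
ee_rot: [-179.7, -0.2, 97.4]
force: [-0.1, 0.3, -0.3]
opening: 0.343
grasp_force: 0.0
```

Call:
apply_moves(increments=[3,0,0,-3,0,3,0,0,-6,0,3,0,0,-9,0,3,0,0,-10,0,3,0,0,-10,0,1.5,0,0,-10,0,1.5,0,0,-10,0,1.5,0,0,-10,0])

```text
time_s: 15.45
tcp_pos: [590.9, 46.1, 52.2]
ee_rot: [179.8, 0.0, 96.9]
force: [-0.5, -0.2, 0.4]
opening: 0.199
grasp_force: 0.0
```

Call:
apply_moves(increments=[1.2,0,0,0,0,1.2,0,0,0,0,1.2,0.08,0,0,0,1.2,0.16,0,0,0,1.2,0.16,0,0,0,1.2,0.16,0,0,0,1.2,0.16,0,0,0,1.2,0.16,0,0,0])

```text
time_s: 16.25
tcp_pos: [591.3, 46.0, 50.5]
ee_rot: [180.0, 0.0, 96.9]
force: [-0.8, -0.8, 0.4]
opening: 0.138
grasp_force: 0.6
```

Call:
apply_moves(increments=[1.2,0,0,0,0,3,0,0,0,0,3,0,0,0,0,3,0,0,0,0,3,0,0,0,0,3,0,0,2.5,0,3,0,0,6,0,3,0,0,10,0])

```text
time_s: 17.05
tcp_pos: [590.4, 45.9, 150.6]
ee_rot: [-179.9, -0.0, 96.9]
force: [-0.0, -0.6, 1.3]
opening: 0.342
grasp_force: 0.0
```

Call:
apply_moves(increments=[4,0,-2,3,0,4,0,-6,6,0,4,0,-10,8,0,4,0,-14.5,8,0,4,0,-19,8,0,4,0,-23.5,8,0,4,0,-28,8,0,4,0,-32,8,0])

```text
time_s: 17.85
tcp_pos: [590.8, -276.7, 230.6]
ee_rot: [180.0, 0.1, 96.8]
force: [1.8, 0.4, -0.7]
opening: 0.458
grasp_force: 0.0
```

Run:
```python
from h import *
ims=[manip.read_camera('top') for _ in range(6)]; c=ims[0]
g=np.mean([i['img'] for i in ims],0).sum(2).astype(np.float32)
for C in([583.8,87.7],[583.4,87.0]):
  th=np.radians(np.arange(-30,330,.5))
  for nm,z,rs,tg in(('bars',18,range(100,114,2),None),('long',23.5,(30,40,50,60,70),-6.9),('short',32,(18,22,26,30,34),83.1)):
    out=[]
    for r in ([0] if tg is None else rs):
        p=np.mean([cv2.remap(g,*[proj(c,np.c_[C[0]+k*np.cos(th),C[1]-k*np.sin(th),np.full(len(th),z)]).astype(np.float32)[None,:,i] for i in(0,1)],2)[0] for k in(rs if r==0 else [r])],0)
        w=np.clip(np.median(p)-p-60,0,None); d=np.degrees(th)
        for t in([-7,83,173,263] if tg is None else [tg]):
            m=abs(d-t)<(8 if tg is None else 25); out.append(round(float((w*d*m).sum()/(w*m).sum()),1))
    print(C,nm,out)
c=manip.read_camera('scene')
im=c['img'].astype(float)
for nm,p in(('long',[673.2,98.5]),('short',[588.9,46.0])):
    e=[]
    for z in(48,54,60,66,72):
        x,y=proj(c,[*p,z])[0]; x0=int(x)-7; row=im[int(round(y)),x0:x0+15].sum(1)
        d=np.clip(np.interp(np.arange(15),[0,14],[row[:3].mean(),row[-3:].mean()])-row-60,0,None); e.append((d*np.arange(15)).sum()/d.sum()+x0-x)
    print(nm,np.round(e,2))
```

```text
[583.8, 87.7] bars [-6.9, 83.1, 173.1, 263.0]
[583.8, 87.7] long [-6.5, -5.9, -5.9, -6.2, -6.0]
[583.8, 87.7] short [84.1, 84.1, 84.0, 84.0, 83.0]
[583.4, 87.0] bars [-7.2, 82.9, 173.4, 263.2]
[583.4, 87.0] long [-7.7, -6.9, -6.7, -6.9, -6.6]
[583.4, 87.0] short [82.7, 82.8, 83.0, 83.0, 81.8]
long [-0.66 -0.77 -0.41 -0.52 -0.05]
short [-0.64 -0.69 -0.66 -0.6  -0.69]
```

Both hands are now within about 1° in both views, the dial hasn't shifted, and the arm is clear. I'll hand it in.

```bash
python3 -c "
from station import manip
print(manip.job_done())"
```

```text
the job is handed in; nothing more can be done
None
```

The clock is set to three o'clock and the job is handed in: in the last camera check both hands were within about 1° of their marks, the clock had not moved, and I saw no contact with the things beside it; no verdict came back.

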